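# Hook a dropped washer from behind the cutter guard and refit it on its spindle

## Task

The thick washer of the clamp spindle has slid under the paper cutter's fixed guard: with the hooked rod, catch it by its hole, draw it gently out past the split stop bar to the front of the bed, then lay the rod down flat on the table, clear of the cutter. Slip the washer over the upright spindle, fully down and flat on its collar, without forcing it. Keep the gripper out from behind the guard, neither press nor jerk with the hook, keep the spindle standing, and leave the handwheel, bolt and screwdriver where they lie.

Things in the scene. Friction and masses are not known exactly. Their poses are not given: they have to be found in the camera images.
- cutter: Grey stack paper cutter, fixed, 432 mm wide. Origin: on the table under the middle of the front face of its guard; x points into the machine, away from the operator's side, y to the operator's left, z up. Flat bed, top at z = 36 mm, x = -150 (front edge) to 320 mm, y = +-200 mm. Back gauge bar from x = 226 mm; low side lay at y = 182 to 190 mm. Nothing of it gives.
- guard_edge (a point): Middle of the lower edge of the cutter's fixed guard, at the cutter's x = -3, y = 0, z = 96 mm: 60 mm of opening above the bed. The guard is a clear upright plate, y = +-190 mm, up to z = 185 mm. Behind it blade carrier, clamp bar and beam run to x = 60 mm, nothing lower than z = 100 mm, top z = 207 mm; then wires at z = 132 to 138 mm over the bed to x = 305 mm.
- hook: Hooked rod, 160 g, lying flat. Origin: underside of its handle's middle; x along the rod, z up. Black handle x = +-60 mm, 26 wide, 30 high. 7 mm steel rod, axis at z = 27 mm from x = 105 to 270, there turned straight down, round end at z = 0: dip the hook so that it touches before the handle does. Balance point at x = 35. Held, it yields a little, up and sideways, when the hook bears on a thing.
- washer: Thick steel thrust washer, 40 mm outside, 13 mm hole, 7 mm thick, 50 to 95 g, lying flat on the cutter's bed 140 to 165 mm behind the guard. Origin: centre of its underside, z along its axis. Before it, 84 to 106 mm behind the guard, a split stop bar (9 mm high, 12 deep) is screwed across the bed; the gap between its halves, 46 mm, is not measured: it lies to the operator's right of the washer.
- spindle: Loose clamp spindle of steel, about 450 g, standing on its foot. Origin: centre of its underside, z up. Foot 54 mm across and 12 mm high, collar 28 mm across up to z = 24 mm, then a pin 10.5 mm thick up to z = 64 mm, its last 2.5 mm tapered to 6 mm.
- spindle_seat (a point): Point on the spindle's axis at the top of its collar, z = 24 mm, where the washer's underside belongs.
- handwheel: Black three-spoked handwheel, 110 mm across, 24 mm high, lying on the table. To be left alone. Origin: centre of its underside.
- bolt: Hex bolt 42 mm long, 19 mm head, lying on the cutter's bed behind the guard, off to the operator's right of the washer. To be left alone.
- screwdriver: Screwdriver lying on the table beyond the hooked rod, to the robot's right. To be left alone.
Mind the look-alikes: they are no part of the job. Of the things that look like the washer, the smallest one is meant.

How it is judged:
By the outcome, as a careful person would: the job done as asked, in the order asked, and still so for the second after the job is handed in, with the robot touching nothing.
It also fails if it takes over 72 s, if anything falls off the work surface, if the arm or the gripper's body presses on something with over 40 N, if the wrist force passes 120 N, or if a joint passes its speed limit or range.

## Robot

A 7-joint arm with a two-finger parallel gripper is mounted at the origin on the work surface. World frame = base frame: x ahead of the robot, y to its left, z up, the work surface at z = 0. Lengths are in m, angles in rad, forces in N, time in s.
With the tool pointing down it reaches from about 0.4 to 0.85 m from the base axis. Payload 4.5 kg.
Tool frame: the origin (TCP) lies between the finger pads; the fingertips stand 11 mm ahead of it and the grasp point (between the pads) lies 8 mm behind it (r.nose_length is the distance from the TCP to the fingertips, in m); z points along the fingers, y is the line along which they close (so a half turn about z gives the same grasp; the last joint's range is limited). The gripper opens to 88 mm and grips with 3 to 60 N. Pads are 18 mm wide; open, the fingers measure 123 mm over their backs; the gripper's body (75 mm by 187 mm) begins 45 mm behind the grasp point.
Start: joints at [1.232, 0.689, -0.195, 1.565, 0.157, 0.902, -0.215], TCP at [0.228, -0.582, 0.25] pointing down, gripper open.
Joint ranges: [-3.01, 3.01], [-0.46, 2.08], [-1.47, 1.51], [0.13, 2.56], [-1, 4.14], [0.04, 2.09], [-2.66, 2.66]. Speed limits (rad/s): [2.57, 2.57, 3.14, 3.14, 3.14, 3.14, 3.14].

## Interface

Orientations are given as a unit quaternion [x, y, z, w].
In Python, from plant import get_state, snapshot, camera_model, r gives the robot as it stands.
- The arm moves only by the shell command python3 -m inch 'ROWS' [FORCE]. ROWS is text: rows parted by semicolons, each of 7 numbers parted by spaces: the opening, from -1 (shut) to 1 (fully open), then the shift along the tool's x, y, z in m, then the turn, a rotation vector about the tool's x, y, z in rad. A call has 1 to 20 rows; each row shifts and turns the commanded pose from where the row before left it, along the tool's axes as they then stand; what a row does not reach is not made up. A row lasts 1/12 s, in which the tool goes at most 41.7 mm and 7.16 degrees, less where a joint would pass 70% of its speed; a pose out of reach is approached as far as the arm can. A call is refused whole if a number of a shift passes 0.0417 or a number of a turn 0.125, either way. A call with a gripper value outside its range is refused whole. The fingers move at their own pace and stop on an object; FORCE is the grip in N (left out, the last holds). Time passes only in rows, so rows that do not move let the fingers close. It gives the time, the measured TCP pose, the force, the opening and the grip force at its end, in the units of the state.
- get_state(): the state, without advancing time (a new reading comes with each control period).
- snapshot(name): name is "scene" or "side" or "wrist"; returns (picture, depth): 400x640x3 uint8, red, green, blue; 400x640 float32, m along the optical axis (not along the pixel's ray), 0 where there is no reading.
- camera_model(name): a dict with "intrinsics" (3x3 intrinsics, pixels), "view" (4x4, takes a point from world to camera coordinates). Camera axes: x right, y down, z forward; pixel columns grow to the right and rows downward; lengths in m; the calibration is good to about 2 mm. A picture is of the moment at which its call begins: read the wrist's pose just before it. camera_model takes no time and is no camera call; for the wrist camera it gives the pose at the moment of the call.
- r.finish_job(): hands the job in; it is judged then, once.
The state is a dict: "clock": time; "q": joint angles; "qd": joint speeds; "joint_torque": joint torques, N m; "tool_pos": TCP position; "eef_rot": TCP orientation; "contact_force": force on the tool from outside, world axes, zero at the start; "moment": the same for the moment, N m; "opening": opening from 0.0 (shut) to 1.0 (fully open); "finger_force": force on a finger pad.
Only numpy, scipy, OpenCV 4.12 (cv2) and the standard library are available. Lean on these libraries where they do the work, as an engineer would, in place of code of your own. Each camera call takes 0.05 s, during which the arm holds its last target. There are 200 camera calls.

## Working session

There is one attempt and no reset: what is moved stays moved. The work goes in short steps, Python scripts to look and compute and a shell command to move; the robot and the scene stay as the last step left them, time stands still between calls to the robot, and variables do not carry over. Pictures are saved under pics/ and viewed, at most 10 in all, crops included, and the job is handed in when it is done.

```bash
mkdir -p pics; ls
cat > h.py <<'E'
import numpy as np, cv2
from plant import get_state, snapshot, camera_model, r
def ray(cm,u,v,z):
    K=np.array(cm["intrinsics"]);V=np.array(cm["view"]);R=V[:3,:3];o=-R.T@V[:3,3]
    d=R.T@np.linalg.solve(K,[u,v,1.]);return o+d*(z-o[2])/d[2]
def proj(cm,p):
    K=np.array(cm["intrinsics"]);V=np.array(cm["view"]);c=K@(V[:3,:3]@np.array(p)+V[:3,3]);return c[:2]/c[2]
def cloud(cm,d):
    K=np.array(cm["intrinsics"]);V=np.array(cm["view"]);v,u=np.mgrid[:d.shape[0],:d.shape[1]]
    c=np.stack([(u-K[0,2])*d/K[0,0],(v-K[1,2])*d/K[1,1],d],-1);return (c-V[:3,3])@V[:3,:3]
E
python3 - <<'E'
from h import *
import pickle
np.set_printoptions(precision=4,suppress=True)
D={}
for n in("scene","side","wrist"):
    cm=camera_model(n);p,d=snapshot(n);D[n]=(cm,p,d);cv2.imwrite(f"pics/{n}0.png",p[...,::-1])
    V=np.array(cm["view"]);print(n,-V[:3,:3].T@V[:3,3],V[2,:3],np.array(cm["intrinsics"])[0,0],(d>0).mean())
pickle.dump(D,open("d0.pkl","wb"));print(get_state())
a=np.vstack([D["scene"][1],D["side"][1]]);cv2.imwrite("pics/a0.png",cv2.resize(a[...,::-1],(480,600),interpolation=cv2.INTER_AREA))
E
```

```text
pics
scene [ 1.4651 -0.6144  1.0371] [-0.6447  0.3421 -0.6836] 492.76689938982463 0.996234375
side [0.3373 0.8679 1.0333] [ 0.1514 -0.72   -0.6773] 486.8836765694693 0.9961796875
wrist [ 0.2954 -0.5554  0.385 ] [-0.2644 -0.1023 -0.959 ] 282.5789553605712 0.99595703125
{'clock': 0.15, 'q': array([ 1.2318,  0.6898, -0.1945,  1.5661,  0.1573,  0.9025, -0.2151]), 'qd': array([ 0.0017, -0.0017, -0.0005, -0.0026, -0.0001, -0.0005,  0.0001]), 'joint_torque': array([ -0.0013, -52.786 ,  -1.2686, -15.3587,  -0.0526,   0.0039,
         0.0001]), 'tool_pos': array([ 0.2274, -0.5817,  0.2491]), 'eef_rot': array([ 0.9827,  0.1853, -0.0002, -0.0007]), 'contact_force': array([0.3529, 0.0821, 0.356 ]), 'moment': array([0.0079, 0.0033, 0.0511]), 'finger_force': 0.0, 'opening': 0.9968678445194836}
```

View pics/scene0.png

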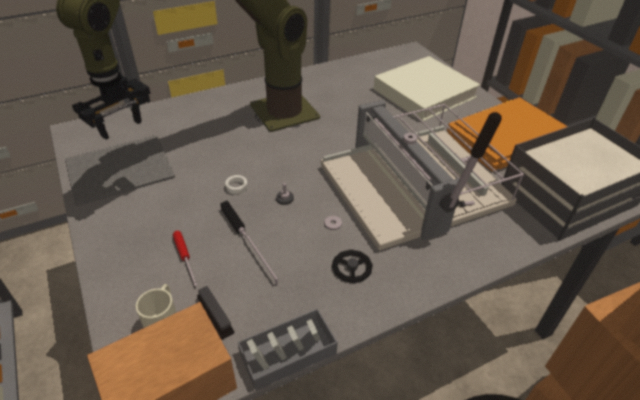

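View pics/side0.png

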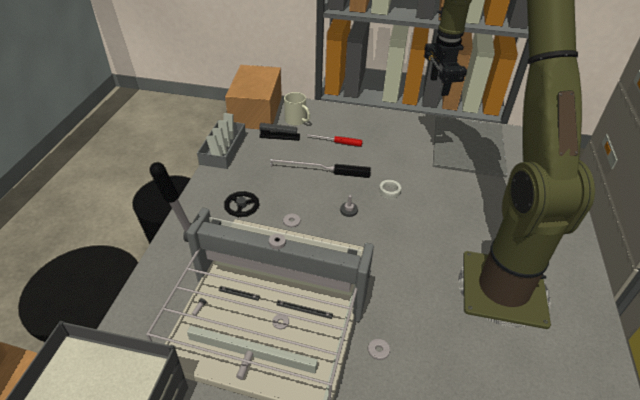

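The side view shows the cutter with its front toward −y. The candidate washers (side px) are:
- (281,322) on the bed behind the split bar
- (277,240) on the beam
- (292,219) and (378,349) on the table
- (390,187), a white ring

Only (281,322) lies on the bed behind the stop bar, where the description puts it. The bar gap is near (268,299), the bolt at (200,303), the spindle at (349,206) and the hook runs from (271,162) to (370,171). I'll confirm this with an enlarged crop.

Run:
```python
from h import *
import pickle
np.set_printoptions(precision=4,suppress=True)
D=pickle.load(open("d0.pkl","rb"));cm,p,d=D["side"];P=cloud(cm,d)
c=p[200:400,140:390];cv2.imwrite("pics/crop.png",cv2.resize(c[...,::-1],(750,600),interpolation=cv2.INTER_CUBIC))
for n,u,v,z in [("washer",281,322,.043),("beamw",277,240,.207),("w2",292,219,.007),("w3",378,349,.007),("ring",390,187,.01),("gapL",260,298,.045),("gapR",276,302,.045),("spindletop",349,196,.064),("hookend",271,162,.0305),("hb",335,170,.03),("he",370,171,.03)]:
    print(n,ray(cm,u,v,z)[:2],P[v,u])
# black handle, steel rod masks by height
for nm in("side","scene"):
    cm,p,d=D[nm];P=cloud(cm,d)
    m=(P[...,2]>.018)&(P[...,2]<.04)&(P[...,1]<-.35)&(P[...,0]>.25)&(P[...,0]<.9)
    n,l,s,ct=cv2.connectedComponentsWithStats(m.astype(np.uint8))
    for i in range(1,n):
        if s[i,4]>60:
            q=P[l==i];print(nm,s[i],q.mean(0),q.min(0),q.max(0),p[l==i].mean(0))
    # bed edge: points z~.036
    m=(abs(P[...,2]-.036)<.004)&(P[...,1]>-.6)&(P[...,0]>.3)&(p.min(-1)>110)
    n,l,s,ct=cv2.connectedComponentsWithStats(m.astype(np.uint8))
    for i in range(1,n):
        if s[i,4]>150:
            q=P[l==i][:,:2].astype(np.float32);print(nm,"bed",s[i],cv2.minAreaRect(q),cv2.boxPoints(cv2.minAreaRect(q)).tolist())
    # beam top
    m=(abs(P[...,2]-.205)<.006)&(P[...,0]>.3)&(P[...,1]>-.45)&(P[...,1]<.2)
    n,l,s,ct=cv2.connectedComponentsWithStats(m.astype(np.uint8))
    for i in range(1,n):
        if s[i,4]>100:
            q=P[l==i][:,:2].astype(np.float32);print(nm,"beam",s[i],cv2.minAreaRect(q),cv2.boxPoints(cv2.minAreaRect(q)).tolist())
```

```text
washer [0.5333 0.2546] [0.5346 0.2507 0.0367]
beamw [0.5658 0.1495] [0.5653 0.1511 0.2089]
w2 [ 0.6001 -0.1153] [ 0.6019 -0.122   0.    ]
w3 [0.3017 0.2522] [0.3015 0.2486 0.001 ]
ring [ 0.3307 -0.3218] [ 0.3307 -0.3357 -0.002 ]
gapL [0.6005 0.2019] [0.6032 0.1949 0.0346]
gapR [0.5593 0.2045] [0.5596 0.2036 0.0437]
spindletop [ 0.4451 -0.1912] [ 0.445  -0.1902  0.0649]
hookend [ 0.7256 -0.3332] [ 0.7293 -0.3445  0.0211]
hb [ 0.513  -0.3412] [ 0.5145 -0.3518  0.0212]
he [ 0.4017 -0.3621] [ 0.4038 -0.4008 -0.0015]
side [326  29  23  22  95] [ 0.6726 -1.243   0.0285] [ 0.6458 -1.4279  0.0181] [ 0.7161 -1.2014  0.0396] [122.5579  82.8842  31.5368]
side [346  40  19  13  86] [ 0.5832 -1.2191  0.0284] [ 0.5512 -1.3109  0.018 ] [ 0.6237 -1.1967  0.04  ] [64.7907 63.0116 60.0581]
side [388  51  16   7  68] [ 0.3967 -1.2123  0.0282] [ 0.3623 -1.2219  0.0182] [ 0.4306 -1.196   0.0392] [147.5    148.3235 125.5882]
side [409  52  16   8  68] [ 0.3053 -1.2121  0.0292] [ 0.2691 -1.2272  0.018 ] [ 0.3366 -1.197   0.0396] [133.3824  90.3088  34.3529]
side [241  91  40  35 171] [ 0.8357 -0.5838  0.03
[... 6472 characters left out ...]
397388458252, 0.3860645294189453], [0.6982812881469727, 0.39147013425827026]]
scene beam [404 133  13  13 111] ((0.5714268684387207, 0.1475038230419159), (0.03555799275636673, 0.048318855464458466), 73.96890258789062) [[0.5432971119880676, 0.13708806037902832], [0.5897369980812073, 0.12374436855316162], [0.5995566248893738, 0.15791958570480347], [0.5531167387962341, 0.17126327753067017]]
scene beam [431 178  28  13 111] ((0.7728468179702759, 0.12104465067386627), (0.08282595127820969, 0.021707909181714058), 87.767822265625) [[0.7603880763053894, 0.0800858587026596], [0.7820795178413391, 0.0792403519153595], [0.7853055596351624, 0.16200344264507294], [0.7636141180992126, 0.16284894943237305]]
```

View pics/crop.png

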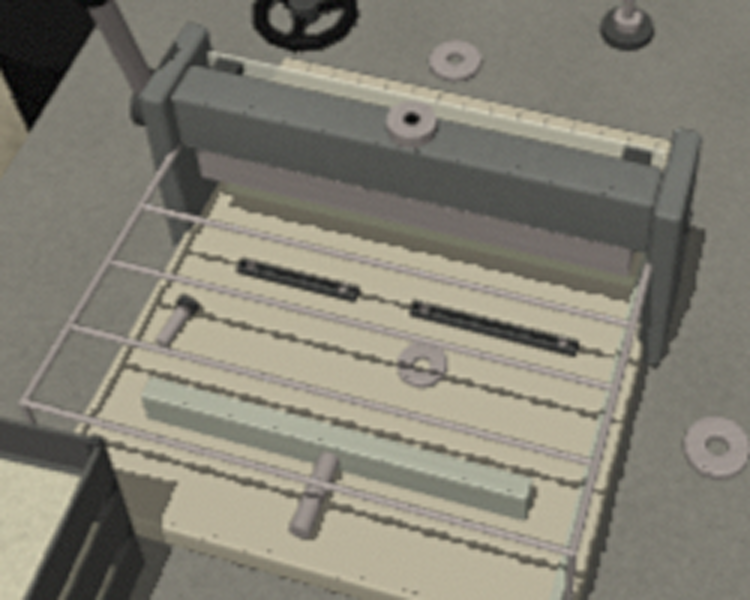

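The crop confirms it: the washer is on the bed at crop (422,365), i.e. side px (280.7,321.7). The gap runs from crop (357,293) to (412,310) and lies to the operator's right of it. I'll move over the hook handle and look with the wrist camera.

```bash
python3 -m inch '1 .032 -.011 .005 0 0 0;1 .032 -.011 .005 0 0 0;1 .032 -.011 .005 0 0 0;1 .032 -.011 .005 0 0 0;1 .032 -.011 .005 0 0 0;1 .032 -.011 .005 0 0 0;1 .032 -.011 .005 0 0 0;1 .032 -.011 .005 0 0 0;1 .032 -.011 .005 0 0 0;1 .032 -.011 .005 0 0 0;1 0 0 0 0 0 .07;1 0 0 0 0 0 .07;1 0 0 0 0 0 .07;1 0 0 0 0 0 .07;1 0 0 0 0 0 0;1 0 0 0 0 0 0'
python3 - <<'E'
from h import *
np.set_printoptions(precision=4,suppress=True)
cm=camera_model("wrist");p,d=snapshot("wrist");P=cloud(cm,d);cv2.imwrite("pics/w1.png",p[...,::-1])
def fit(m,z,n):
    v,u=np.nonzero(m);Q=np.array([ray(cm,a,b,z)[:2] for a,b in zip(u,v)]);c,(w,h),a=cv2.minAreaRect(Q.astype(np.float32));print(n,len(Q),c,w,h,a,Q.mean(0))
k=np.max(p,-1)<75
m=(k&(abs(P[...,2]-.030)<.006)&(P[...,0]>.3)&(P[...,0]<.6)).astype(np.uint8)
n,l,s,ct=cv2.connectedComponentsWithStats(m)
for i in range(1,n):
    if s[i,4]>200: print(s[i]);fit(l==i,.03,"handle")
m=((P[...,2]>.022)&(P[...,2]<.034)&(p.max(-1)>90)&(P[...,0]>.55)&(P[...,1]<-.25)&(P[...,1]>-.45)).astype(np.uint8)
n,l,s,ct=cv2.connectedComponentsWithStats(m)
for i in range(1,n):
    if s[i,4]>40: print(s[i]);fit(l==i,.0305,"rod")
# side view refine: washer & spindle top
import pickle
D=pickle.load(open("d0.pkl","rb"))
for nm in("scene","side"):
    cm,q,d=D[nm];P=cloud(cm,d)
    m=(P[...,2]>.05)&(P[...,2]<.075)&(abs(P[...,0]-.445)<.03)&(abs(P[...,1]+.19)<.03)
    print(nm,"pin",m.sum(),P[m].mean(0),[ray(cm,*(np.argwhere(m)[:,::-1].mean(0)),.060)])
E
```

```text
clock: 1.48
tool_pos: [0.4855, -0.3629, 0.1995]
eef_rot: [0.999, 0.047, -0.0, -0.0]
contact_force: [-0.4, 0.3, -0.2]
opening: 1.0
finger_force: 0.0
[ 309  155   22  100 2043]
handle 2043 (0.46251994371414185, -0.3703461289405823) 0.11747270822525024 0.023316022008657455 5.069891452789307 [ 0.4654 -0.3697]
[317   0   9 127 902]
rod 902 (0.6073180437088013, -0.35724228620529175) 0.11320638656616211 0.006937709636986256 4.6302618980407715 [ 0.6113 -0.3569]
scene pin 15 [ 0.4471 -0.1952  0.0592] [array([ 0.448 , -0.1956,  0.06  ])]
side pin 15 [ 0.4445 -0.1926  0.0596] [array([ 0.4445, -0.1922,  0.06  ])]
```

View pics/w1.png

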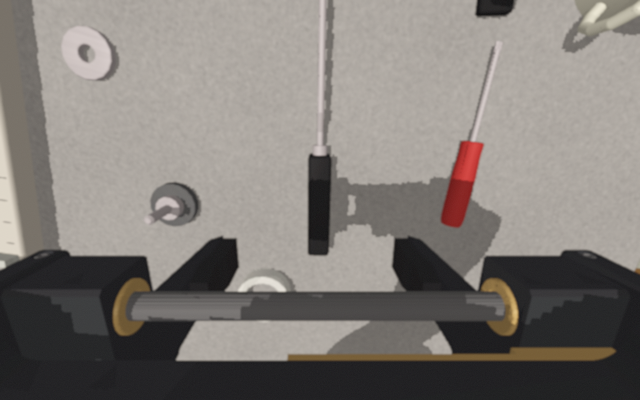

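The wrist view shows the handle at (308–330, 155–255) with its rod going up the image. I'll grip the handle 30 mm ahead of its middle, near the balance point.

```bash
python3 -m inch '1 .0065 .0054 .025 0 0 .005;1 0 0 .035 0 0 0;1 0 0 .035 0 0 0;1 0 0 .035 0 0 0;1 0 0 .03 0 0 0;1 0 0 .015 0 0 0;1 0 0 .010 0 0 0;1 0 0 0 0 0 0;-1 0 0 0 0 0 0;-1 0 0 0 0 0 0;-1 0 0 0 0 0 0;-1 0 0 0 0 0 0;-1 0 0 0 0 0 0;-1 0 0 0 0 0 0;-1 0 0 0 0 0 0;-1 0 0 0 0 0 0' 35
```

```text
clock: 2.87
tool_pos: [0.4927, -0.3679, 0.0149]
eef_rot: [0.999, 0.044, 0.0, 0.0]
contact_force: [-0.4, -0.5, -0.3]
opening: 0.419
finger_force: 0.0
```

```bash
python3 -m inch '-1 0 0 0 0 0 0;-1 0 0 0 0 0 0;-1 0 0 0 0 0 0;-1 0 0 0 0 0 0;-1 0 0 0 0 0 0;-1 0 0 0 0 0 0;-1 0 0 -.01 0 0 0;-1 0 0 -.02 0 0 0;-1 0 0 -.03 0 0 0;-1 0 0 -.03 0 0 0;-1 0 0 -.03 0 0 0;-1 0 0 -.02 0 0 0;-1 0 0 0 0 0 0'
```

```text
clock: 3.95
tool_pos: [0.4949, -0.3698, 0.1598]
eef_rot: [0.999, 0.044, 0.004, 0.003]
contact_force: [0.4, 0.5, -2.2]
opening: 0.293
finger_force: 35.0
```

```bash
python3 -m inch '-1 0 0 0 0 0 -.06;-1 0 0 0 0 0 -.12;-1 0 0 0 0 0 -.12;-1 0 0 0 0 0 -.12;-1 0 0 0 0 0 -.12;-1 0 0 0 0 0 -.12;-1 0 0 0 0 0 -.12;-1 0 0 0 0 0 -.12;-1 0 0 0 0 0 -.12;-1 0 0 0 0 0 -.12;-1 0 0 0 0 0 -.12;-1 0 0 0 0 0 -.12;-1 0 0 0 0 0 -.042;-1 0 0 0 0 -.03 0;-1 0 0 0 0 -.03 0;-1 0 0 0 0 0 0'
python3 -m inch '-1 .015 0 -.001 0 0 0;-1 .025 0 -.0015 0 0 0;-1 .025 0 -.0015 0 0 0;-1 .025 0 -.0015 0 0 0;-1 .025 0 -.0015 0 0 0;-1 .025 0 -.0015 0 0 0;-1 .025 0 -.0015 0 0 0;-1 .02 0 -.001 0 0 0;-1 .015 0 -.001 0 0 0;-1 0 0 0 0 0 0;-1 0 0 0 0 0 0'
python3 - <<'E'
from h import *
a=snapshot("scene")[0];b=snapshot("side")[0]
c=np.vstack([cv2.resize(a[120:270,280:480],(800,600)),cv2.resize(b[180:330,200:400],(800,600))])
cv2.imwrite("pics/s2.png",cv2.resize(c[...,::-1],(400,600),interpolation=cv2.INTER_AREA))
cm=camera_model("wrist");p,d=snapshot("wrist");cv2.imwrite("pics/w2.png",p[...,::-1])
import pickle;pickle.dump((cm,p,d,a,b),open("d2.pkl","wb"))
E
```

```text
clock: 5.28
tool_pos: [0.4923, -0.366, 0.1539]
eef_rot: [0.727, 0.686, -0.022, 0.02]
contact_force: [-0.6, 0.8, -1.7]
opening: 0.287
finger_force: 35.0
clock: 6.2
tool_pos: [0.5047, -0.1676, 0.1544]
eef_rot: [0.727, 0.686, -0.022, 0.02]
contact_force: [0.1, -0.7, -0.8]
opening: 0.291
finger_force: 35.0
```

View pics/s2.png

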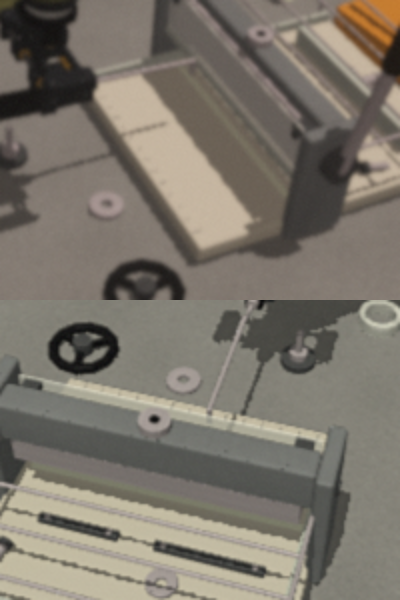

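The scene view (top) shows the rod reaching from the gripper toward the guard. In the side view (bottom) the hook tip is at about px (305,237). I'll check its pose numerically.

Run:
```python
from h import *
import pickle
from scipy.spatial.transform import Rotation as Ro
np.set_printoptions(precision=4,suppress=True)
s=get_state();R=Ro.from_quat(s["eef_rot"]).as_matrix();T=np.array(s["tool_pos"]);print(T,"xt",R[:,0],np.degrees(np.arctan2(R[1,0],R[0,0])))
f=lambda x,z:T+R@np.array([x-.030,0,.0145-z])
tip=f(.270,0);print("tip",tip)
D=pickle.load(open("d0.pkl","rb"));_,_,_,a,b=pickle.load(open("d2.pkl","rb"))
for nm,im in(("scene",a),("side",b)):
    cm,q,_=D[nm];print(nm,proj(cm,tip),proj(cm,f(.27,.03)),proj(cm,f(.11,.027)))
    df=np.abs(im.astype(int)-q).sum(-1)
    if nm=="side":
        for v in range(186,242,4):
            u=np.nonzero((df[v,290:330]>60)&(im[v,290:330].min(-1)>125))[0]+290
            t=[(proj(cm,f(x,.027)),x) for x in np.linspace(.105,.27,60)];k=min(t,key=lambda k:abs(k[0][1]-v))
            print(v,u,k)
        c=im[180:250,280:340];cv2.imwrite("pics/t.png",cv2.resize(c[...,::-1],(516,600),interpolation=cv2.INTER_CUBIC))
```

```text
[ 0.5044 -0.1697  0.1545] xt [ 0.0633  0.9961 -0.061 ] 86.36188549569995
tip [0.5195 0.0684 0.1254]
scene [374.3175 157.288 ] [375.8257 149.13  ] [326.116  160.2087]
side [304.6794 241.7072] [304.4879 234.0358] [321.5736 190.394 ]
186 [] (array([322.0621, 189.1224]), np.float64(0.105))
190 [321] (array([321.7892, 189.8328]), np.float64(0.10779661016949152))
194 [319 320] (array([320.1351, 194.1382]), np.float64(0.12457627118644068))
198 [318] (array([318.7347, 197.7832]), np.float64(0.1385593220338983))
202 [316 317] (array([317.0273, 202.2274]), np.float64(0.15533898305084748))
206 [314 315] (array([315.5814, 205.9909]), np.float64(0.16932203389830508))
210 [313 314] (array([314.114 , 209.8103]), np.float64(0.18330508474576274))
214 [311 312] (array([312.6248, 213.6867]), np.float64(0.19728813559322034))
218 [309 310] (array([311.1131, 217.6214]), np.float64(0.211271186440678))
222 [308 309] (array([309.5785, 221.6159]), np.float64(0.2252542372881356))
226 [306 307] (array([308.0204, 225.6714]), np.float64(0.23923728813559325))
230 [305 306] (array([306.4383, 229.7893]), np.float64(0.25322033898305085))
234 [] (array([304.8317, 233.9712]), np.float64(0.2672033898305085))
238 [] (array([304.5074, 234.8153]), np.float64(0.27))
```

View pics/t.png

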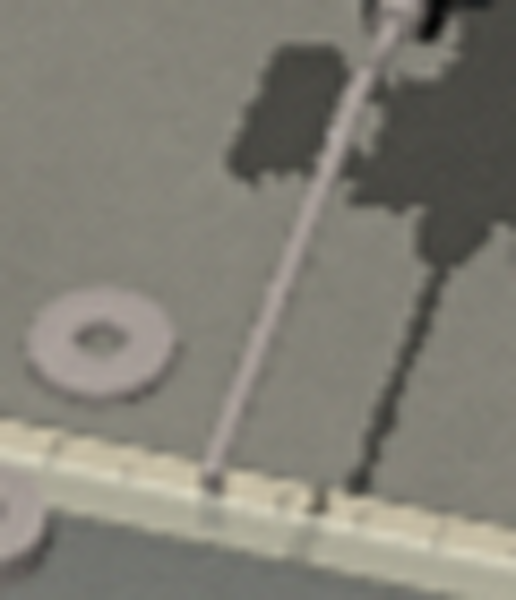

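Run:
```python
from h import *
import pickle
np.set_printoptions(precision=4,suppress=True)
D=pickle.load(open("d0.pkl","rb"))
for nm,(x0,x1,y0,y1) in(("side",(290,330,175,245)),("scene",(310,390,130,175))):
    cm=camera_model(nm);p,d=snapshot(nm);P=cloud(cm,d);z0=D[nm][2]
    m=np.zeros(d.shape,bool);m[y0:y1,x0:x1]=((z0-d)>.03)[y0:y1,x0:x1];m&=(P[...,1]>-.12)
    v,u=np.nonzero(m);Q=P[m];o=np.argsort(Q[:,1])
    print(nm,len(o));print(np.c_[u,v,Q][o][::max(1,len(o)//16)]);print(np.c_[u,v,Q][o][-5:])
cv2.imwrite("pics/sc.png",cv2.resize(p[110:190,300:400,::-1],(750,600),interpolation=cv2.INTER_CUBIC))
```

```text
side 167
[[324.     185.       0.5087  -0.1193   0.1558]
 [322.     188.       0.5101  -0.0977   0.1633]
 [320.     191.       0.5123  -0.0818   0.1659]
 [320.     195.       0.5096  -0.0686   0.1637]
 [318.     198.       0.5123  -0.0557   0.164 ]
 [316.     203.       0.5145  -0.0411   0.1588]
 [316.     205.       0.5123  -0.0309   0.1616]
 [314.     209.       0.515   -0.0188   0.1579]
 [313.     212.       0.5142  -0.0027   0.1627]
 [310.     216.       0.5197   0.0077   0.157 ]
 [310.     220.       0.5166   0.0215   0.1569]
 [307.     223.       0.5224   0.0303   0.1536]
 [307.     227.       0.5195   0.0431   0.1527]
 [306.     229.       0.5198   0.0529   0.1554]
 [305.     233.       0.5198   0.0641   0.1525]
 [304.     237.       0.521    0.0694   0.1433]
 [317.     219.       0.3373   0.8679   1.0333]]
[[302.     207.       0.3373   0.8679   1.0333]
 [294.     229.       0.3373   0.8679   1.0333]
 [328.     233.       0.3373   0.8679   1.0333]
 [292.     232.       0.3373   0.8679   1.0333]
 [297.     237.       0.3373   0.8679   1.0333]]
scene 136
[[328.     160.       0
[... 334 characters left out ...]
 0.5123  -0.0128   0.1566]
 [355.     155.       0.5225  -0.0024   0.1603]
 [357.     153.       0.5149   0.0088   0.1584]
 [361.     153.       0.5209   0.0187   0.1593]
 [364.     153.       0.5215   0.0287   0.1564]
 [367.     153.       0.5206   0.0398   0.1519]
 [370.     152.       0.5218   0.0492   0.1533]
 [372.     150.       0.514    0.061    0.1513]
 [375.     154.       0.5244   0.066    0.142 ]
 [376.     153.       0.5259   0.068    0.1461]]
[[375.     156.       0.5195   0.0704   0.1296]
 [376.     154.       0.5231   0.0705   0.1396]
 [377.     150.       0.5256   0.0705   0.1561]
 [376.     150.       0.5193   0.0715   0.1514]
 [376.     155.       0.5217   0.0719   0.1344]]
```

View pics/sc.png

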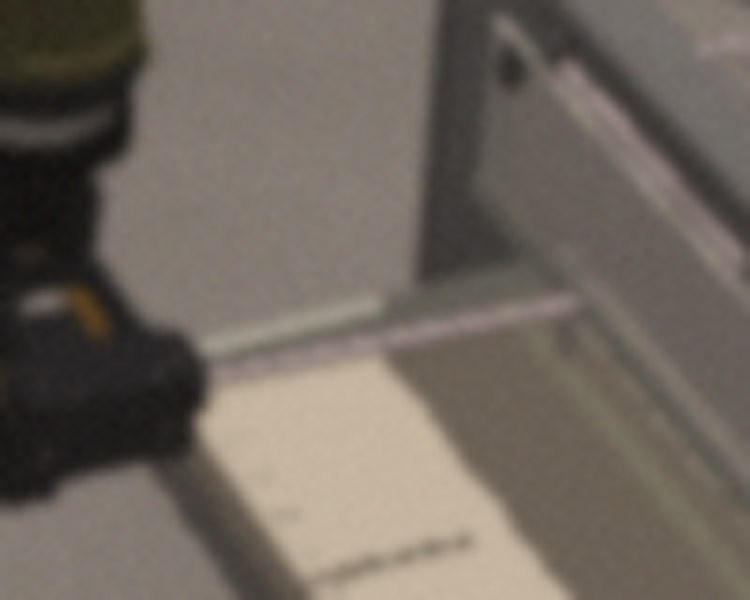

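The depth readings agree with the hook model: tip at (0.5195, 0.0684, 0.125). I'll ease the pitch, lower the hook to bed clearance, then check before going in.

```bash
python3 -m inch '-1 0 0 0 0 .016 0;-1 .0006 0 .014 0 0 0;-1 .0007 0 .016 0 0 0;-1 .0007 .001 .016 0 0 0;-1 .0007 .001 .016 0 0 0;-1 .0005 0 .010 0 0 0;-1 .0002 0 .006 0 0 0;-1 0 0 0 0 0 0;-1 0 0 0 0 0 0'
cat >> h.py <<'E'
from scipy.spatial.transform import Rotation as Ro
def tip(x=.27,z=0):
    s=get_state();R=Ro.from_quat(s["eef_rot"]).as_matrix();T=np.array(s["tool_pos"]);return T+R@np.array([x-.030,0,.0145-z]),R,s
E
python3 - <<'E'
from h import *
t,R,s=tip();print(t.round(4),R[:,0].round(4),s["contact_force"])
w=np.array([.5333,.2546]);d=w-t[:2];f=R[:2,0]/np.hypot(*R[:2,0]);print("fwd",d@f,"right",d@[f[1],-f[0]])
E
```

```text
clock: 7.2
tool_pos: [0.5069, -0.1682, 0.0768]
eef_rot: [0.728, 0.685, -0.016, 0.015]
contact_force: [1.3, 0.7, -2.0]
opening: 0.293
finger_force: 35.0
[0.5215 0.0705 0.0517] [ 0.0611  0.9972 -0.044 ] [ 1.31196287  0.68535054 -2.02010558]
fwd 0.1845211797334885 right 0.0005085145767713085
```

```bash
python3 -m inch '-1 .008 0 -.0003 0 0 0;-1 .015 0 -.0007 0 0 0;-1 .015 0 -.0007 0 0 0;-1 .015 0 -.0007 0 0 0;-1 .015 0 -.0007 0 0 0;-1 .015 0 -.0007 0 0 0;-1 .015 0 -.0007 0 0 0;-1 .015 0 -.0007 0 0 0;-1 .015 0 -.0007 0 0 0;-1 .015 0 -.0007 0 0 0;-1 .015 0 -.0007 0 0 0;-1 .015 0 -.0007 0 0 0;-1 .008 0 -.0003 0 0 0;-1 .003 0 0 0 0 0;-1 0 0 0 0 0 0;-1 0 0 0 0 0 0'
python3 - <<'E'
from h import *
cm=camera_model("side");t,R,s=tip();print(t.round(4),s["contact_force"]);print("pred tip",proj(cm,t),proj(cm,tip(.27,.03)[0]),"target",proj(cm,[.5333,.2546,.043]))
a=snapshot("side")[0];cv2.imwrite("pics/s3.png",cv2.resize(a[280:350,240:320,::-1],(686,600),interpolation=cv2.INTER_CUBIC))
E
```

```text
clock: 8.53
tool_pos: [0.518, 0.015, 0.0771]
eef_rot: [0.728, 0.685, -0.016, 0.015]
contact_force: [-1.0, -0.3, -1.3]
opening: 0.292
finger_force: 35.0
[0.5327 0.2536 0.0518] [-1.04668934 -0.31905834 -1.26620794]
pred tip [281.26826186 319.57108999] [280.68719577 312.6697501 ] target [281.02441477 321.98816335]
```

View pics/s3.png

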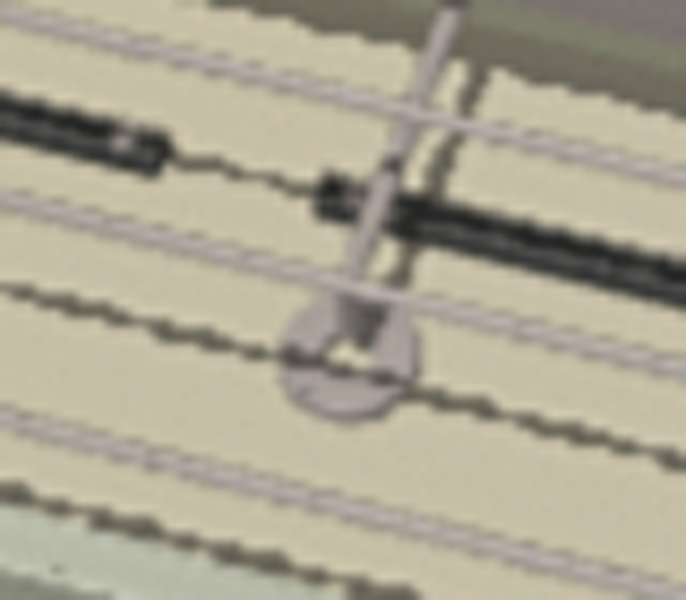

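Side view: the tip is at about crop (360,340), just in front of the washer hole's centre at about crop (350,353). The dark patch beside the tip may be its shadow, so I'll check pixel values.

Run:
```python
from h import *
a=snapshot("side")[0];import pickle
b=pickle.load(open("d0.pkl","rb"))["side"][1]
print("cols",list(range(272,292)))
for v in range(310,332): print(v,a[v,272:292].astype(int).mean(-1).astype(int),"|",b[v,272:292].mean(-1).astype(int))
```

```text
cols [272, 273, 274, 275, 276, 277, 278, 279, 280, 281, 282, 283, 284, 285, 286, 287, 288, 289, 290, 291]
310 [168 164 163 164 178 187 184 160 156 155 137 159 189 191 140 104 154 186
 190 185] | [159 153 151 153 169 173 173 174 173 173 174 176 173 174 176 175 175 176
 178 173]
311 [164 172 176 173 168 165 161 149 155 149 145 176 186 156 111 103 166 189
 187 187] | [153 163 165 161 158 154 151 154 167 172 173 174 174 176 177 175 174 174
 176 174]
312 [158 154 155 161 165 172 179 172 164 149 149 161 145 114  94 103 165 188
 186 186] | [150 143 146 151 152 162 165 163 158 154 148 154 167 173 172 173 173 175
 173 175]
313 [178 175 175 164 159 155 159 163 165 173 179 179 159 134 116 135 174 186
 185 184] | [167 163 165 154 150 143 148 152 155 163 165 163 159 154 151 153 168 173
 172 173]
314 [185 186 188 182 169 159 157 136 123 135 154 166 169 175 174 174 175 166
 160 165] | [173 174 176 170 158 150 146 139 140 138 146 150 154 163 167 163 162 156
 150 154]
315 [184 187 185 177 165 161 158 130 110 101 102 108 116 132 155 163 166 175
 177 173] | [173 175 174 167 155 150 147 142 145 144 146 
[... 2089 characters left out ...]
60
 124  98]
328 [184 185 182 175 160 143 134 133 133 127 121 112 117 159 182 187 189 189
 176 171] | [173 174 172 164 149 136 127 123 125 119 114 106 110 147 172 177 177 176
 166 161]
329 [183 185 187 187 183 175 170 157 146 148 162 169 172 181 187 186 186 187
 187 187] | [174 174 175 174 171 165 159 146 140 139 153 159 161 170 176 175 174 175
 176 177]
330 [184 184 185 185 185 185 185 181 178 181 185 187 187 185 186 184 183 186
 185 185] | [173 172 175 173 172 174 175 170 167 169 173 174 175 176 174 173 173 174
 172 174]
331 [185 185 185 184 184 185 185 186 186 184 185 184 185 183 185 185 185 184
 185 184] | [172 173 173 172 173 173 175 173 173 175 173 174 175 173 175 173 172 174
 172 173]
```

Run:
```python
from h import *
cm=camera_model("side");t,R,s=tip();w=ray(cm,280.65,320.5,.043)[:2];d=w-t[:2];f=R[:2,0]/np.hypot(*R[:2,0]);print(w,t,"fwd",d@f,"right",d@[f[1],-f[0]])
for u,v in((259,297.7),(277.3,303.3)):print(ray(cm,u,v,.045))
```

```text
[0.5352058  0.25089297] [0.53287704 0.2530665  0.05158814] fwd -0.0020233844995167704 right 0.002460346593946971
[0.60308527 0.20163561 0.045     ]
[0.55522252 0.20741958 0.045     ]
```

```bash
python3 -m inch '-1 -.002 .0025 0 0 0 0;-1 0 0 0 0 0 0;-1 .0001 0 .003 0 0 0;-1 .0001 0 .003 0 0 0;-1 .0001 0 .002 0 0 0;-1 .0001 0 .002 0 0 0;-1 0 0 .001 0 0 0;-1 0 0 .001 0 0 0;-1 0 0 0 0 0 0;-1 0 0 0 0 0 0'
python3 - <<'E'
from h import *
t,R,s=tip();print(t.round(4),s["contact_force"].round(2),s["moment"].round(3))
cm=camera_model("side");a=snapshot("side")[0];s=get_state();print(s["contact_force"].round(2),proj(cm,t))
for v in range(310,327): print(v,a[v,272:292].astype(int).mean(-1).astype(int))
E
```

```text
clock: 9.47
tool_pos: [0.5204, 0.0136, 0.0649]
eef_rot: [0.728, 0.685, -0.016, 0.015]
contact_force: [-0.0, -0.7, -1.4]
opening: 0.293
finger_force: 35.0
[0.5349 0.2523 0.0398] [-0.03 -0.74 -1.41] [ 0.008 -0.125  0.011]
[-0.21  0.69 -2.41] [280.66428434 321.7759971 ]
310 [169 164 162 164 177 185 185 172 158 158 143 167 137 104 104 152 184 191
 189 185]
311 [164 172 174 173 170 164 161 145 151 154 134 167 140 100 102 166 189 187
 187 187]
312 [159 154 155 161 163 173 177 171 163 150 129 126 111 102 104 165 187 186
 186 185]
313 [178 174 173 164 159 155 159 161 167 175 177 166 155 145 141 161 180 185
 185 184]
314 [186 185 188 183 169 158 151 155 152 149 158 166 169 176 179 175 172 167
 162 164]
315 [186 187 186 178 164 159 144 150 142 114 104 110 139 152 159 163 167 173
 177 174]
316 [184 186 173 163 160 159 140 126 115  89  79  91 137 154 155 150 160 158
 159 161]
317 [186 175 163 158 161 160 139 118 102  87  83 128 156 159 157 155 171 177
 176 164]
318 [183 168 160 160 161 162 139 117 106  90  90 143 161 160 154 155 156 178
 186 180]
319 [172 158 157 161 163 154 121 106 105  85  89 143 164 161 160 156 141 169
 187 187]
320 [148 117 113 147 161 138 114 111 106  93 130 155 159 160 160 159 139 169
 185 186]
321 [107  86  83 102 112 104 150 163 126 109 160 162 159 161 162 160 137 168
 188 185]
322 [142 101  86  86  87  89 116 124 112 151 174 167 160 161 163 160 129 165
 185 185]
323 [166 148 145 144 144 142 109  92  93 115 122 111 110 112 145 153 119 162
 187 187]
324 [161 148 156 161 160 159 149 143 144 144 140 111  89  89 108 110 130 174
 190 186]
325 [177 153 149 138 149 160 159 159 158 160 160 152 146 142 129  99 105 126
 131 134]
326 [185 161 137 139 157 164 163 164 162 161 161 162 153 126 108 102 102 104
  99  97]
```

```bash
python3 -m inch '-1 0 0 .0015 0 0 0;-1 0 0 .001 0 0 0;-1 0 0 0 0 0 0;-1 0 0 0 0 0 0;-1 0 .003 0 0 0 0;-1 0 .004 0 0 0 0;-1 0 .004 0 0 0 0;-1 0 .004 0 0 0 0;-1 0 0 0 0 0 0'
python3 - <<'E'
from h import *
t,R,s=tip();print(t.round(4),s["contact_force"].round(2),s["moment"].round(3))
cm=camera_model("side");a=snapshot("side")[0];s=get_state();print(s["contact_force"].round(2),proj(cm,t))
for v in range(310,331): print(v,a[v,264:292].astype(int).mean(-1).astype(int).tolist())
E
```

```text
clock: 10.27
tool_pos: [0.5368, 0.0125, 0.0625]
eef_rot: [0.728, 0.685, -0.015, 0.016]
contact_force: [0.1, 0.5, -1.8]
opening: 0.29
finger_force: 35.0
[0.5515 0.2512 0.0375] [ 0.06  0.5  -1.78] [-0.022 -0.067  0.037]
[ 0.03 -0.2  -1.  ] [274.01609918 320.56563649]
310 [158, 153, 158, 162, 159, 169, 175, 174, 169, 157, 145, 130, 160, 150, 110, 102, 165, 188, 187, 188, 185, 186, 186, 188, 188, 189, 190, 184]
311 [177, 176, 176, 162, 158, 154, 160, 163, 167, 174, 176, 168, 169, 145, 116, 136, 175, 185, 184, 186, 185, 187, 186, 185, 186, 186, 187, 187]
312 [185, 185, 184, 178, 180, 176, 177, 157, 147, 148, 158, 164, 168, 174, 173, 174, 170, 165, 162, 163, 178, 183, 185, 184, 185, 186, 185, 185]
313 [185, 185, 185, 187, 186, 186, 175, 154, 155, 158, 133, 114, 112, 131, 154, 165, 167, 175, 178, 172, 170, 164, 160, 165, 179, 185, 185, 183]
314 [186, 185, 185, 186, 175, 166, 160, 147, 143, 147, 111, 84, 83, 97, 138, 148, 147, 147, 155, 162, 166, 173, 176, 173, 173, 166, 161, 165]
315 [186, 185, 186, 182, 168, 157, 156, 145, 125, 117, 95, 83, 85, 130, 153, 157, 152, 150, 165, 163, 162, 157, 
[... 1483 characters left out ...]
7, 180, 161, 137, 138, 139, 140, 136, 136, 133, 123, 112, 133, 161, 181, 189, 186, 178, 169, 169, 130, 104, 102, 97, 98]
327 [185, 185, 185, 185, 187, 183, 174, 171, 160, 142, 118, 126, 133, 153, 168, 175, 185, 188, 186, 188, 186, 190, 188, 175, 170, 171, 130, 104]
328 [183, 186, 184, 183, 184, 186, 185, 188, 182, 175, 170, 174, 174, 184, 188, 186, 187, 185, 184, 187, 184, 185, 185, 187, 187, 188, 178, 172]
329 [185, 184, 184, 185, 185, 184, 185, 185, 186, 187, 186, 187, 187, 186, 185, 185, 184, 184, 185, 186, 185, 185, 185, 186, 186, 185, 186, 188]
330 [186, 185, 185, 185, 184, 185, 185, 186, 183, 184, 184, 185, 185, 185, 186, 186, 185, 185, 183, 185, 184, 184, 186, 184, 184, 185, 185, 187]
```

The washer is caught: it moved 13.5 mm with the hook. I'll carry on right to line it up with the gap.

```bash
python3 -m inch '-1 0 .003 0 0 0 0;-1 0 .004 0 0 0 0;-1 0 .004 0 0 0 0;-1 0 .004 0 0 0 0;-1 0 .004 0 0 0 0;-1 0 .004 0 0 0 0;-1 0 .004 0 0 0 0;-1 0 .003 0 0 0 0;-1 0 .002 0 0 0 0;-1 0 0 0 0 0 0;-1 0 0 0 0 0 0'
python3 - <<'E'
from h import *
np.set_printoptions(linewidth=200)
t,R,s=tip();print(t.round(4),s["contact_force"].round(2))
cm=camera_model("side");a=snapshot("side")[0];print(proj(cm,t))
cv2.imwrite("pics/s4.png",cv2.resize(a[280:340,225:305,::-1],(800,600),interpolation=cv2.INTER_CUBIC))
E
```

```text
clock: 11.23
tool_pos: [0.5674, 0.0105, 0.0624]
eef_rot: [0.728, 0.685, -0.016, 0.015]
contact_force: [-0.9, -0.4, -1.8]
opening: 0.292
finger_force: 35.0
[0.5821 0.2492 0.0374] [-0.9  -0.44 -1.77]
[261.80958175 317.42779204]
```

View pics/s4.png

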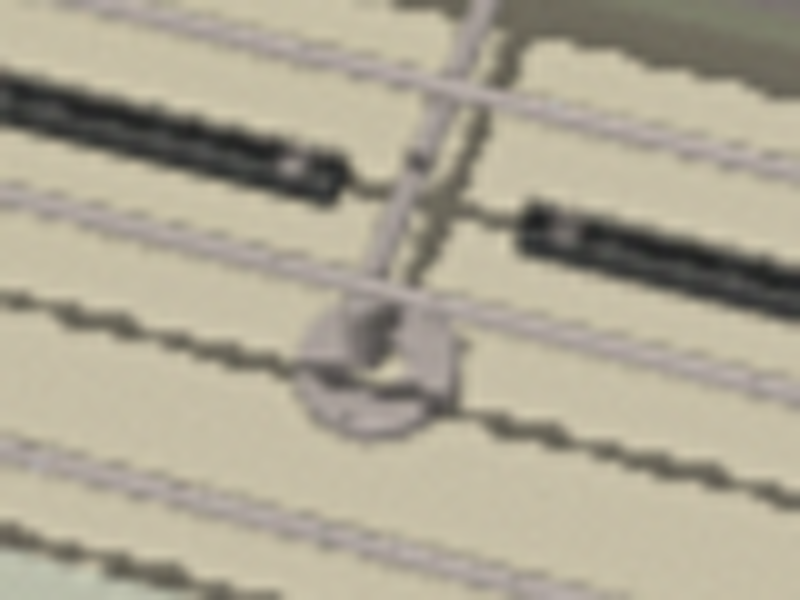

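Washer centre is at crop (378,365), and the gap runs from crop 345 to 518 in the bar's row. By rays, the tip lies on the gap's centre line, so I'll draw gently forward.

```bash
python3 -m inch '-1 -.002 0 .0001 0 0 0;-1 -.004 0 .0002 0 0 0;-1 -.005 0 .0002 0 0 0;-1 -.005 0 .0002 0 0 0;-1 -.005 0 .0002 0 0 0;-1 -.005 0 .0002 0 0 0;-1 -.005 0 .0003 0 0 0;-1 -.005 0 .0002 0 0 0;-1 -.005 0 .0002 0 0 0;-1 -.005 0 .0002 0 0 0;-1 -.005 0 .0002 0 0 0;-1 -.004 0 .0002 0 0 0;-1 -.003 0 .0001 0 0 0;-1 -.002 0 .0001 0 0 0;-1 0 0 0 0 0 0'
python3 - <<'E'
from h import *
t,R,s=tip();print(t.round(4),s["contact_force"].round(2))
cm=camera_model("side");a=snapshot("side")[0];s=get_state();print(s["contact_force"].round(2),proj(cm,t))
for v in range(290,318): print(v,a[v,252:288].astype(int).mean(-1).astype(int).tolist())
E
```

```text
clock: 12.53
tool_pos: [0.5635, -0.0501, 0.0625]
eef_rot: [0.728, 0.685, -0.016, 0.015]
contact_force: [-0.2, 0.3, -1.5]
opening: 0.293
finger_force: 35.0
[0.5783 0.1886 0.0373] [-0.16  0.25 -1.5 ]
[ 0.08  0.74 -0.63] [270.40689883 297.133196  ]
290 [183, 184, 185, 184, 184, 184, 184, 183, 183, 185, 185, 185, 185, 185, 176, 162, 151, 157, 138, 117, 113, 133, 153, 161, 166, 173, 178, 171, 177, 169, 168, 166, 178, 183, 183, 184]
291 [185, 185, 185, 183, 183, 184, 185, 183, 184, 184, 184, 185, 176, 167, 162, 157, 139, 127, 108, 88, 87, 134, 155, 148, 157, 156, 156, 158, 169, 174, 178, 172, 171, 165, 170, 167]
292 [187, 185, 187, 185, 187, 186, 184, 184, 182, 184, 185, 179, 165, 157, 156, 159, 131, 109, 97, 82, 86, 140, 159, 157, 164, 171, 172, 161, 159, 151, 153, 156, 165, 173, 179, 174]
293 [130, 152, 160, 178, 186, 186, 188, 186, 186, 186, 179, 169, 160, 158, 160, 160, 140, 116, 101, 84, 89, 141, 157, 156, 158, 142, 168, 181, 178, 174, 174, 159, 156, 152, 156, 154]
294 [61, 91, 123, 149, 142, 155, 160, 174, 186, 186, 175, 161, 157, 158, 161, 157, 131, 113, 101, 97, 133, 157, 161, 159,
[... 3511 characters left out ...]
, 183, 183, 183, 184, 183, 184, 185, 185, 183, 186, 184, 182, 183, 183, 185, 184, 180, 177, 174, 172, 162, 159, 155, 156, 160, 164, 172, 175, 173]
315 [132, 168, 184, 187, 186, 185, 185, 186, 185, 185, 184, 184, 184, 183, 183, 185, 183, 184, 184, 184, 184, 184, 186, 183, 183, 184, 184, 182, 178, 176, 174, 163, 161, 155, 159, 160]
316 [98, 117, 131, 167, 184, 186, 188, 184, 188, 188, 187, 186, 187, 185, 185, 185, 183, 185, 185, 185, 184, 184, 185, 183, 185, 184, 185, 185, 185, 184, 185, 181, 179, 176, 175, 162]
317 [130, 102, 102, 122, 131, 128, 125, 131, 171, 185, 188, 186, 186, 186, 187, 185, 185, 183, 184, 183, 183, 183, 183, 183, 183, 183, 184, 184, 185, 185, 184, 183, 183, 185, 186, 178]
```

The washer sits in the gap with no force on the hook. I'll continue drawing.

```bash
python3 -m inch '-1 -.003 0 .0001 0 0 0;-1 -.005 0 .0002 0 0 0;-1 -.006 0 .0003 0 0 0;-1 -.006 0 .0002 0 0 0;-1 -.006 0 .0003 0 0 0;-1 -.006 0 .0003 0 0 0;-1 -.006 0 .0002 0 0 0;-1 -.006 0 .0003 0 0 0;-1 -.006 0 .0003 0 0 0;-1 -.006 0 .0002 0 0 0;-1 -.006 0 .0003 0 0 0;-1 -.006 0 .0003 0 0 0;-1 -.006 0 .0002 0 0 0;-1 -.006 0 .0003 0 0 0;-1 -.005 0 .0002 0 0 0;-1 -.003 0 .0001 0 0 0;-1 0 0 0 0 0 0'
python3 -m inch '-1 -.003 0 .0001 0 0 0;-1 -.005 0 .0002 0 0 0;-1 -.006 0 .0003 0 0 0;-1 -.006 0 .0002 0 0 0;-1 -.006 0 .0003 0 0 0;-1 -.006 0 .0003 0 0 0;-1 -.006 0 .0002 0 0 0;-1 -.006 0 .0003 0 0 0;-1 -.006 0 .0003 0 0 0;-1 -.006 0 .0002 0 0 0;-1 -.006 0 .0003 0 0 0;-1 -.006 0 .0003 0 0 0;-1 -.006 0 .0002 0 0 0;-1 -.005 0 .0002 0 0 0;-1 -.003 0 .0001 0 0 0;-1 0 0 0 0 0 0'
python3 - <<'E'
from h import *
t,R,s=tip();print(t.round(4),s["contact_force"].round(2))
cm=camera_model("scene");a,d=snapshot("scene");P=cloud(cm,d);u,v=proj(cm,t).round().astype(int);print(u,v)
for y in range(v-14,v+15): print(y,a[y,u-14:u+20].astype(int).mean(-1).astype(int).tolist())
E
```

```text
clock: 14.0
tool_pos: [0.558, -0.1385, 0.0625]
eef_rot: [0.729, 0.685, -0.016, 0.015]
contact_force: [-0.1, -1.0, -1.4]
opening: 0.291
finger_force: 35.0
clock: 15.33
tool_pos: [0.553, -0.2205, 0.0626]
eef_rot: [0.729, 0.685, -0.016, 0.015]
contact_force: [0.7, -0.7, -1.7]
opening: 0.294
finger_force: 35.0
[0.5679 0.0182 0.0374] [ 0.7  -0.66 -1.7 ]
366 194
180 [181, 179, 180, 178, 181, 177, 179, 180, 180, 180, 179, 181, 180, 179, 178, 163, 137, 107, 99, 100, 94, 96, 97, 95, 94, 96, 95, 93, 97, 96, 96, 97, 96, 94]
181 [181, 181, 180, 179, 181, 180, 182, 181, 179, 180, 180, 178, 180, 180, 179, 173, 155, 129, 108, 99, 95, 96, 95, 96, 97, 97, 98, 95, 97, 97, 99, 97, 95, 96]
182 [180, 181, 180, 177, 180, 178, 182, 182, 180, 179, 179, 179, 179, 179, 179, 177, 170, 151, 128, 109, 97, 94, 96, 97, 97, 94, 99, 95, 96, 96, 96, 97, 97, 95]
183 [181, 180, 180, 181, 180, 180, 180, 180, 178, 180, 179, 180, 179, 180, 179, 179, 177, 169, 152, 128, 107, 99, 96, 96, 97, 97, 96, 96, 98, 97, 97, 95, 97, 96]
184 [178, 178, 181, 180, 179, 178, 180, 178, 179, 181, 179, 180, 180, 179, 180, 179, 179, 178, 168
[... 3469 characters left out ...]
1]
205 [126, 154, 167, 169, 170, 169, 171, 178, 180, 180, 180, 178, 180, 179, 179, 179, 180, 180, 181, 181, 180, 179, 182, 178, 180, 179, 179, 181, 179, 180, 180, 181, 180, 176]
206 [107, 134, 156, 164, 172, 172, 174, 177, 180, 180, 181, 179, 180, 180, 179, 180, 181, 182, 182, 180, 180, 180, 180, 180, 181, 180, 181, 179, 182, 180, 181, 180, 181, 180]
207 [96, 115, 141, 163, 175, 176, 179, 180, 180, 181, 177, 181, 181, 180, 181, 181, 181, 178, 180, 179, 180, 179, 180, 182, 179, 179, 178, 178, 179, 180, 180, 181, 179, 180]
208 [89, 100, 121, 153, 170, 177, 181, 178, 181, 178, 178, 181, 178, 178, 180, 180, 180, 180, 180, 180, 180, 180, 178, 182, 180, 180, 180, 180, 179, 181, 180, 179, 180, 180]
```

The scene pixels show the washer round the hook end on the open front bed, at about (366,193). I'll lift the hook straight out, carry it back to its free spot and level it.

```bash
python3 -m inch '-1 -.0001 0 -.003 0 0 0;-1 -.0002 0 -.005 0 0 0;-1 -.0003 0 -.007 0 0 0;-1 -.0005 0 -.012 0 0 0;-1 -.0009 0 -.02 0 0 0;-1 -.0009 0 -.02 0 0 0;-1 -.0009 0 -.02 0 0 0;-1 0 0 0 0 .044 0;-1 -.02 -.007 0 0 0 0;-1 -.03 -.01 0 0 0 0;-1 -.03 -.01 0 0 0 0;-1 -.03 -.01 0 0 0 0;-1 -.03 -.01 0 0 0 0;-1 -.011 -.004 0 0 0 0;-1 0 0 0 0 0 0'
python3 -m inch '-1 0 0 0 0 0 .06;-1 0 0 0 0 0 .12;-1 0 0 0 0 0 .12;-1 0 0 0 0 0 .12;-1 0 0 0 0 0 .12;-1 0 0 0 0 0 .12;-1 0 0 0 0 0 .12;-1 0 0 0 0 0 .12;-1 0 0 0 0 0 .12;-1 0 0 0 0 0 .12;-1 0 0 0 0 0 .12;-1 0 0 0 0 0 .12;-1 0 0 0 0 0 .041;-1 0 0 0 0 0 0;-1 0 0 0 0 0 0'
python3 - <<'E'
from h import *
t,R,s=tip();print(t.round(4),R[:,0].round(4),R[:,1].round(4),s["tool_pos"].round(4))
b,d=snapshot("scene");a,_=snapshot("side");cm=camera_model("scene");cm2=camera_model("side")
import pickle;pickle.dump((a,b,d),open("d5.pkl","wb"))
for c,im in((cm,b),(cm2,a)):
    print(proj(c,t),proj(c,tip(.27,.03)[0]))
P=cloud(cm,d);print("tip depth pts");m=(P[...,2]>.08)&(P[...,2]<.2)&(P[...,0]>.6)&(P[...,0]<.8)&(P[...,1]<-.25)&(P[...,1]>-.45);Q=P[m];Q=Q[np.argsort(Q[:,0])];print(len(Q),Q[::max(1,len(Q)//12)].round(4))
E
```

```text
clock: 16.63
tool_pos: [0.4904, -0.3717, 0.1504]
eef_rot: [0.731, 0.683, -0.002, 0.001]
contact_force: [0.5, -0.0, -1.5]
opening: 0.293
finger_force: 35.0
clock: 17.88
tool_pos: [0.4943, -0.3648, 0.1502]
eef_rot: [0.999, 0.046, 0.001, -0.001]
contact_force: [0.1, 0.4, -1.9]
opening: 0.288
finger_force: 35.0
[ 0.7333 -0.3425  0.136 ] [0.9957 0.0927 0.0012] [ 0.0927 -0.9957 -0.001 ] [ 0.4943 -0.3648  0.1502]
[275.37229688 250.40780487] [274.25862693 242.14896966]
[267.98822798 133.67928892] [267.79305552 125.64720999]
tip depth pts
147 [[ 0.6011 -0.3562  0.1678]
 [ 0.6143 -0.3533  0.1676]
 [ 0.6301 -0.3541  0.1681]
 [ 0.6421 -0.351   0.1671]
 [ 0.6581 -0.3521  0.1682]
 [ 0.669  -0.3488  0.1664]
 [ 0.6822 -0.3493  0.1616]
 [ 0.6946 -0.3436  0.1673]
 [ 0.7061 -0.3409  0.163 ]
 [ 0.7191 -0.3463  0.1644]
 [ 0.7305 -0.3442  0.1499]
 [ 0.7341 -0.3412  0.1376]
 [ 0.7368 -0.3447  0.1422]]
```

```bash
python3 -m inch '-1 0 0 .02 0 0 0;-1 0 0 .03 0 0 0;-1 0 0 .03 0 0 0;-1 0 0 .025 0 0 0;-1 0 0 .015 0 0 0;-1 0 0 .008 0 0 0;-1 0 0 .004 0 0 0;-1 0 0 .0022 0 0 0;-1 0 0 0 0 0 0;-1 0 0 0 0 0 0;-.2 0 0 0 0 0 0;-.2 0 0 0 0 0 0;-.2 0 0 0 0 0 0;0 0 0 0 0 0 0;0 0 0 0 0 0 0;0 0 0 0 0 0 0;0 0 0 0 0 0 0;0 0 0 0 0 0 0'
```

```text
clock: 19.48
tool_pos: [0.4932, -0.3668, 0.0155]
eef_rot: [0.999, 0.044, 0.0, 0.0]
contact_force: [-0.1, 0.4, 0.3]
opening: 0.505
finger_force: 0.0
```

```bash
python3 -m inch '0 0 0 -.01 0 0 0;0 0 0 -.03 0 0 0;0 0 0 -.03 0 0 0;1 0 0 -.03 0 0 0;1 0 0 -.03 0 0 0;1 0 0 -.03 0 0 0;1 0 -.035 -.03 0 0 0;1 0 -.035 -.02 0 0 0;1 0 0 0 0 0 0;1 0 0 0 0 0 0'
python3 - <<'E'
from h import *
import pickle
np.set_printoptions(precision=4,suppress=True)
s=get_state();print(s["q"]);cm=camera_model("wrist");p,d=snapshot("wrist");P=cloud(cm,d);pickle.dump((cm,p,d),open("d6.pkl","wb"))
m=(P[...,2]>.05)&(P[...,2]<.075)&(abs(P[...,0]-.446)<.03)&(abs(P[...,1]+.193)<.03);v,u=np.nonzero(m);print("pin",m.sum(),P[m].mean(0),np.c_[u,v,P[m]][np.argsort(-P[m][:,2])][:12])
m=(P[...,2]>.018)&(P[...,2]<.03)&(abs(P[...,0]-.446)<.03)&(abs(P[...,1]+.193)<.03);print("collar",m.sum(),P[m].min(0),P[m].max(0))
for z,rr,n in((.012,.027,"foot"),):
    m=(P[...,2]>.005)&(abs(P[...,0]-.446)<.05)&(abs(P[...,1]+.193)<.05);v,u=np.nonzero(m);Q=np.array([ray(cm,a,b,z)[:2] for a,b in zip(u,v)]).astype(np.float32);print(n,cv2.minEnclosingCircle(Q),Q.min(0),Q.max(0))
# hook & washer
m=(abs(P[...,2]-.03)<.008)&(P[...,1]<-.3)&(P[...,1]>-.45)&(p.max(-1)<75)&(P[...,0]>.3);v,u=np.nonzero(m);print("handle",m.sum(),P[m].min(0),P[m].max(0))
m=(abs(P[...,2]-.042)<.006)&(abs(P[...,0]-.567)<.04)&(abs(P[...,1]-.02)<.03);print(m.sum(),proj(cm,[.567,.02,.043]))
print("spindle px",proj(cm,[.446,-.193,.064]),proj(cm,[.446,-.193,.012]))
E
```

```text
clock: 20.32
tool_pos: [0.4883, -0.2984, 0.2248]
eef_rot: [0.999, 0.046, 0.001, 0.0]
contact_force: [-0.2, -0.5, 0.5]
opening: 0.991
finger_force: 0.0
[ 0.5061  0.6462 -0.063   1.7622  0.0554  0.7319 -1.0634]
pin 108 [ 0.4446 -0.1965  0.0608] [[221.     219.       0.4455  -0.1984   0.066 ]
 [220.     220.       0.4441  -0.1973   0.0659]
 [221.     220.       0.4442  -0.1983   0.0657]
 [216.     220.       0.4436  -0.1927   0.0655]
 [217.     219.       0.4448  -0.1938   0.0654]
 [217.     222.       0.4412  -0.1937   0.0652]
 [219.     223.       0.4402  -0.1959   0.0652]
 [221.     221.       0.4428  -0.1981   0.0652]
 [220.     223.       0.4403  -0.197    0.0652]
 [221.     223.       0.4403  -0.1981   0.065 ]
 [218.     218.       0.4459  -0.1947   0.0649]
 [220.     222.       0.4413  -0.1969   0.0649]]
collar 301 [ 0.4299 -0.2091  0.0182] [ 0.4568 -0.1824  0.03  ]
foot ((0.32064446806907654, -0.04456249624490738), 0.22328178584575653) [ 0.1692 -0.2226] [0.4716 0.1304]
handle 1936 [ 0.4056 -0.3853  0.0221] [ 0.522  -0.3521  0.0334]
3772 [17.8279 84.1695]
spindle px [216.7005 217.5108] [230.1164 204.0505]
```

```bash
python3 -m inch '1 .0127 -.03 -.003 0 0 0;1 .0127 -.03 -.003 0 0 0;1 .0127 -.03 -.003 0 0 0;1 .0127 -.03 -.003 0 0 0;1 .0127 -.03 -.003 0 0 0;1 .0127 -.03 -.003 0 0 0;1 .0127 -.03 -.003 0 0 0;1 .0127 -.03 -.003 0 0 0'
python3 -m inch '1 0 0 0 0 0 -.118;1 0 0 0 0 0 -.118;1 0 0 0 0 0 -.118;1 0 0 0 0 0 -.118;1 0 0 0 0 0 -.118;1 0 0 0 0 0 -.118;1 0 0 0 0 0 -.118;1 0 0 0 0 0 -.118;1 0 0 0 0 0 -.118;1 0 0 0 0 0 -.118;1 0 0 0 0 0 -.118;1 0 0 0 0 0 -.118;1 0 0 0 0 0 0;1 0 0 0 0 0 0'
python3 - <<'E'
from h import *
import pickle
np.set_printoptions(precision=4,suppress=True)
s=get_state();print(s["q"],s["tool_pos"]);cm=camera_model("wrist");p,d=snapshot("wrist");P=cloud(cm,d);pickle.dump((cm,p,d),open("d7.pkl","wb"))
c=proj(cm,[.567,.0165,.043]).round().astype(int);print(c)
x0,y0=c-45;x0,y0=max(x0,0),max(y0,0);w=p[y0:y0+90,x0:x0+90]
# washer gray vs yellowish bed: use b channel difference
sat=w.max(-1).astype(int)-w.min(-1);print(sat[::6,::4])
cv2.imwrite("pics/w7.png",cv2.resize(np.hstack([w,np.repeat((np.clip(sat*4,0,255)).astype(np.uint8)[...,None],3,2)])[...,::-1],(800,400)))
E
```

```text
clock: 21.03
tool_pos: [0.5673, -0.0526, 0.2459]
eef_rot: [0.999, 0.043, -0.001, 0.001]
contact_force: [0.3, 0.3, -0.9]
opening: 1.0
finger_force: 0.0
clock: 22.2
tool_pos: [0.567, -0.0538, 0.2457]
eef_rot: [0.732, 0.681, -0.001, -0.0]
contact_force: [-0.1, -0.2, -0.7]
opening: 0.999
finger_force: 0.0
[ 0.2726  0.6449 -0.4383  1.732   0.3484  0.8439 -0.3945] [ 0.567  -0.0538  0.2457]
[311 120]
[[18 18 18 18 17 18 17 18 17 18 18 18 17 18 17 17 17 17 18 17 18 17 17]
 [17 18 17 18 17 17 17 17 17 17 17 18 18 17 17 18 17 17 17 17 17 17 18]
 [19 19 20 20 21 18 19 19 20 21 21 21 22 19 19 21 21 21 21 21 22 19 21]
 [21 22 21 21 21 22 20 21 21 22 21 21 21 21 21 21 21 21 21 21 21 21 21]
 [21 21 21 21 21 21 21 22 21 21 21 21 21 21 21 21 21 21 21 21 21 21 21]
 [21 22 21 21 21 21 22 21 21 12 11 11 11 11 12 21 21 21 21 21 22 21 21]
 [21 21 21 21 21 21 22 21 11 11 11 12 12 11 11 11 21 21 21 21 21 21 21]
 [21 21 21 21 21 21 21 20 12 11 14 21 21 12 11 11 20 21 21 21 21 21 21]
 [21 21 21 21 21 21 21 21 12 11 11 19 19 11 11 12 21 21 21 21 21 22 21]
 [21 21 21 21 21 21 21 21 19 11 12 12 11 12 12 20 22 21 21 22 22 21 21]
 [21 21 21 21 21 22 21 21 22 21 17 12 13 16 22 21 21 21 21 20 21 21 22]
 [21 21 21 21 21 21 21 21 21 21 21 21 21 22 21 21 21 21 21 21 21 21 22]
 [21 21 22 21 21 21 21 21 22 21 22 21 21 21 21 22 21 21 21 21 21 21 22]
 [21 21 21 21 21 21 21 21 21 21 21 22 21 21 21 21 22 21 21 21 21 21 21]
 [21 22 20 21 21 21 21 20 21 21 21 21 21 21 21 21 21 21 20 21 21 22 21]]
```

View pics/w7.png

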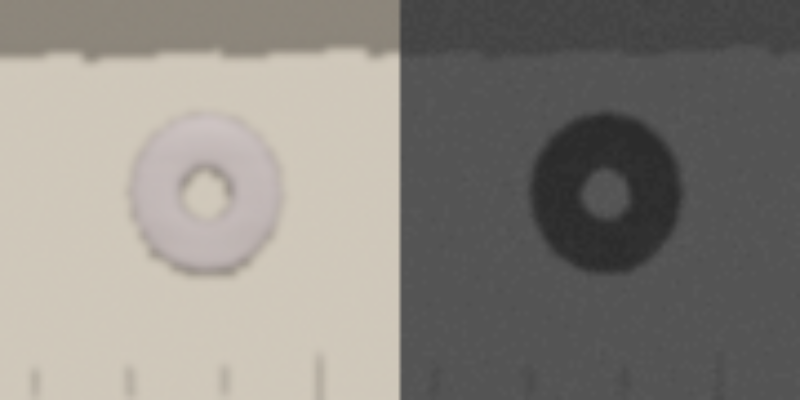

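The wrist view shows the washer flat and clear on the front bed, at about px (312,117), and the saturation mask isolates it cleanly. Next I'll compute its centre.

Run:
```python
from h import *
import pickle
np.set_printoptions(precision=4,suppress=True)
cm,p,d=pickle.load(open("d7.pkl","rb"))
sat=p.max(-1).astype(int)-p.min(-1);m=np.zeros(d.shape,np.uint8);m[85:150,275:350]=(sat[85:150,275:350]<16)
cs,_=cv2.findContours(m,cv2.RETR_EXTERNAL,cv2.CHAIN_APPROX_NONE);c=max(cs,key=cv2.contourArea)
(u,v),ax,an=cv2.fitEllipse(c);w=ray(cm,u,v,.0415);print(u,v,ax,an,w)
Q=np.array([ray(cm,a,b,.0415)[:2] for a,b in c[:,0]]);print(Q.min(0),Q.max(0),Q.mean(0))
t,R,s=tip();T=s["tool_pos"];f=R[:2,0]/np.hypot(*R[:2,0]);e=w[:2]-T[:2];print("fwd",e@f,"right",e@[f[1],-f[0]],R[:,0],R[:,2])
```

```text
311.85260009765625 117.98394012451172 (32.496337890625, 34.68977737426758) 177.51051330566406 [0.5684 0.0191 0.0415]
[ 0.549  -0.0004] [0.5873 0.038 ] [0.5685 0.0189]
fwd 0.07258541405460282 right -0.003782250409491024 [ 0.071   0.9975 -0.0003] [-0.0011 -0.0003 -1.    ]
```

```bash
python3 -m inch '1 0 0 0 0 .085 0;1 0 0 0 0 .085 0;1 .0096 -.0008 .028 0 0 0;1 .0096 -.0008 .028 0 0 0;1 .0096 -.0008 .028 0 0 0;1 .0096 -.0007 .028 0 0 0;1 .0096 -.0007 .028 0 0 0;1 -.0028 0 .016 0 0 0;1 -.0028 0 .016 0 0 0;1 -.0028 0 .014 0 0 0;1 -.0018 0 .010 0 0 0;1 0 0 0 0 0 0;1 0 0 0 0 0 0'
python3 - <<'E'
from h import *
t,R,s=tip();T=s["tool_pos"];tp=T+R[:,2]*.010;print(T,tp,R[:,0].round(3),s["contact_force"].round(2))
e=np.array([.5684,.019])-tp[:2];f=R[:2,0]/np.hypot(*R[:2,0]);print("fwd",e@f,"right",e@[f[1],-f[0]])
E
```

```text
clock: 23.33
tool_pos: [0.568, 0.0179, 0.0596]
eef_rot: [0.728, 0.68, 0.062, -0.058]
contact_force: [0.1, 0.5, 0.4]
opening: 0.999
finger_force: 0.0
[0.56796608 0.017906   0.05956954] [0.56807195 0.01958897 0.04971275] [0.066 0.983 0.169] [0.11 0.53 0.41]
fwd -0.0005655535017259833 right 0.0003669409434410646
```

```bash
python3 -m inch '1 -.001 .0003 .006 0 0 0;1 -.0008 0 .0043 0 0 0;1 0 0 0 0 0 0;-1 0 0 0 0 0 0;-1 0 0 0 0 0 0;-1 0 0 0 0 0 0;-1 0 0 0 0 0 0;-1 0 0 0 0 0 0;-1 0 0 0 0 0 0;-1 0 0 0 0 0 0;-1 0 0 0 0 0 0;-1 0 0 0 0 0 0;-1 0 0 0 0 0 0' 15
```

```text
clock: 24.42
tool_pos: [0.5684, 0.0181, 0.0494]
eef_rot: [0.727, 0.681, 0.062, -0.058]
contact_force: [-0.1, 0.1, -0.0]
opening: 0.443
finger_force: 15.0
```

```bash
python3 -m inch '-1 .0008 0 -.005 0 0 0;-1 .0017 0 -.01 0 0 0;-1 .0034 0 -.02 0 0 0;-1 .005 0 -.029 0 0 0;-1 -.0134 -.006 -.0023 0 0 0;-1 -.026 -.013 -.0045 0 0 0;-1 -.026 -.013 -.0045 0 0 0;-1 -.026 -.013 -.0045 0 0 0;-1 -.026 -.013 -.0045 0 0 0;-1 -.026 -.013 -.0045 0 0 0;-1 -.026 -.013 -.0045 0 0 0;-1 -.026 -.013 -.0045 0 0 0;-1 -.016 -.009 -.003 0 0 0;-1 -.008 -.004 -.0014 0 0 0;-1 0 0 0 0 0 0;-1 0 0 0 0 0 0' 20
python3 - <<'E'
from h import *
import pickle
np.set_printoptions(precision=4,suppress=True)
t,R,s=tip();T=s["tool_pos"];print(T,s["contact_force"],s["opening"],R[:,0],R[:,2])
cm=camera_model("wrist");p,d=snapshot("wrist");P=cloud(cm,d)
a=snapshot("side");b=snapshot("scene");pickle.dump((cm,p,d,a,b,T,R),open("d8.pkl","wb"))
c=proj(cm,T);print("tcp px",c,"spindle px",proj(cm,[.4438,-.1957,.064]))
m=(P[...,2]>.015)&(P[...,2]<.07)&(np.hypot(P[...,0]-.444,P[...,1]+.196)<.03);print(m.sum(),P[m].mean(0) if m.any() else 0)
for n in("side","scene"):
    c2=camera_model(n);print(n,proj(c2,T+[0,.0009,-.0134]),proj(c2,[.4438,-.1957,.064]))
S=a[0][140:240,300:400];Z=b[0][130:230,240:340]
cv2.imwrite("pics/s8.png",cv2.resize(np.hstack([S,Z])[...,::-1],(800,400),interpolation=cv2.INTER_CUBIC))
for n,q,(u0,u1,v0,v1) in(("side",a,(315,385,160,215)),("scene",b,(250,320,150,210))):
    Pq=cloud(camera_model(n),q[1]);m=np.zeros(q[1].shape,bool);m[v0:v1,u0:u1]=True
    k=m&(Pq[...,2]>.05)&(Pq[...,2]<.068)&(np.hypot(Pq[...,0]-.444,Pq[...,1]+.196)<.02)
    w=m&(Pq[...,2]>.09)&(Pq[...,2]<.12)&(np.hypot(Pq[...,0]-.444,Pq[...,1]+.196)<.05)&(q[0].min(-1)>100)
    for l,kk in(("pin",k),("wash",w)):
        v,u=np.nonzero(kk);print(n,l,kk.sum(),Pq[kk].mean(0) if kk.any() else 0,(u.min(),u.max(),v.min(),v.max()) if kk.any() else 0)
E
```

```text
clock: 25.75
tool_pos: [0.4447, -0.1964, 0.1154]
eef_rot: [0.727, 0.681, 0.063, -0.058]
contact_force: [0.4, -0.1, -0.2]
opening: 0.437
finger_force: 20.0
[ 0.4447 -0.1964  0.1154] [ 0.4303 -0.1262 -0.1639] 0.4370208901435541 [0.0647 0.9834 0.1696] [ 0.0128  0.1691 -0.9855]
tcp px [315.2771 260.5811] spindle px [313.6712 236.4723]
278 [ 0.4419 -0.1867  0.0241]
side [350.2245 185.3974] [349.6931 195.0645]
scene [283.1314 173.6345] [283.3538 183.2322]
side pin 14 [ 0.4445 -0.1932  0.0586] (np.int64(348), np.int64(351), np.int64(195), np.int64(199))
side wash 90 [ 0.4465 -0.1913  0.1083] (np.int64(344), np.int64(356), np.int64(180), np.int64(189))
scene pin 12 [ 0.4461 -0.1953  0.0594] (np.int64(283), np.int64(285), np.int64(183), np.int64(187))
scene wash 0 0 0
```

Run:
```python
from h import *
import pickle
cm,p,d,a,b,T,R=pickle.load(open("d8.pkl","rb"))
print("scene cols 272-296");P=cloud(camera_model("scene"),b[1])
for v in range(164,206): print(v,b[0][v,272:297].astype(int).mean(-1).astype(int).tolist())
print("side cols 338-362")
for v in range(174,206): print(v,a[0][v,338:363].astype(int).mean(-1).astype(int).tolist())
print("wrist 290:340:2")
for v in range(214,276,2): print(v,p[v,284:346:2].astype(int).mean(-1).astype(int).tolist())
```

```text
scene cols 272-296
164 [62, 39, 29, 32, 35, 36, 36, 35, 38, 39, 37, 38, 37, 37, 38, 35, 34, 35, 34, 36, 35, 37, 33, 31, 29]
165 [72, 44, 31, 33, 37, 36, 37, 38, 38, 37, 39, 39, 40, 39, 38, 37, 36, 35, 34, 32, 30, 29, 31, 29, 30]
166 [83, 55, 34, 36, 33, 36, 38, 39, 39, 39, 40, 46, 45, 40, 33, 34, 32, 29, 29, 28, 28, 30, 25, 27, 30]
167 [100, 73, 47, 33, 33, 38, 38, 44, 42, 37, 40, 42, 44, 35, 33, 32, 29, 30, 29, 26, 30, 27, 30, 27, 28]
168 [111, 94, 62, 39, 36, 35, 34, 34, 38, 34, 35, 33, 34, 27, 31, 25, 25, 28, 24, 27, 26, 25, 29, 30, 29]
169 [118, 104, 78, 50, 36, 36, 32, 32, 32, 31, 30, 31, 30, 29, 27, 28, 26, 25, 28, 29, 29, 28, 27, 26, 31]
170 [120, 113, 96, 75, 55, 43, 30, 32, 31, 29, 29, 28, 25, 29, 26, 31, 23, 26, 29, 26, 29, 28, 26, 30, 30]
171 [117, 116, 112, 101, 85, 54, 32, 27, 27, 25, 26, 27, 27, 28, 28, 26, 28, 29, 29, 26, 29, 30, 28, 31, 35]
172 [119, 118, 117, 110, 97, 68, 38, 27, 29, 24, 29, 28, 29, 30, 28, 27, 28, 24, 27, 30, 31, 33, 40, 44, 58]
173 [119, 119, 116, 115, 103, 76, 45, 28, 29, 29, 31, 28, 30, 30, 29, 25, 28, 26, 30, 36, 44, 58, 65, 77, 89]
174 [118, 11
[... 11617 characters left out ...]
, 186, 190, 189, 188, 188, 188, 187, 188, 188, 187, 187, 187]
268 [179, 185, 184, 185, 185, 185, 186, 186, 187, 187, 187, 188, 191, 194, 193, 191, 190, 192, 193, 189, 187, 187, 187, 186, 186, 186, 185, 186, 186, 185, 185]
270 [157, 182, 183, 184, 184, 184, 184, 185, 185, 185, 186, 186, 187, 188, 190, 192, 190, 188, 188, 186, 186, 185, 185, 185, 185, 184, 184, 184, 185, 184, 182]
272 [122, 170, 184, 185, 184, 185, 185, 185, 186, 186, 186, 186, 186, 187, 186, 186, 187, 186, 186, 185, 186, 186, 185, 185, 184, 185, 184, 184, 184, 183, 166]
274 [99, 140, 177, 184, 184, 184, 185, 185, 185, 186, 186, 186, 186, 186, 186, 186, 186, 186, 186, 186, 186, 185, 185, 185, 185, 184, 184, 184, 183, 175, 129]
```

Run:
```python
from h import *
import pickle
np.set_printoptions(precision=4,suppress=True)
cm,p,d,a,b,T,R=pickle.load(open("d8.pkl","rb"));print(T)
g=p.mean(-1).astype(np.float32);m=((g<181)).astype(np.uint8);sub=np.zeros_like(m);sub[238:272,296:334]=m[238:272,296:334]
n,l,s,ct=cv2.connectedComponentsWithStats(sub);i=1+np.argmax(s[1:,4]);c=max(cv2.findContours((l==i).astype(np.uint8),0,1)[0],key=len);e=cv2.fitEllipse(c);print(s[i],e)
for z in(.109,.1025):print(ray(cm,*e[0],z))
print("depth washer z",np.median(cloud(cm,d)[232:240,296:330,2]),np.median(cloud(cm,d)[270:274,300:330,2]))
P=cloud(cm,d)
for v in range(246,266,3):print(v,[tuple((P[v,u]*1000).round().astype(int).tolist()) for u in range(304,328,4)])
# pin from the earlier wrist view: top of pin
cm,p,d=pickle.load(open("d6.pkl","rb"));P=cloud(cm,d);m=(P[...,2]>.0635)&(np.hypot(P[...,0]-.444,P[...,1]+.196)<.012);v,u=np.nonzero(m);print(len(u),u.mean(),v.mean(),ray(cm,u.mean(),v.mean(),.064))
m=(P[...,2]>.03)&(P[...,2]<.06)&(np.hypot(P[...,0]-.444,P[...,1]+.196)<.02);print(P[m].mean(0))
m=(abs(P[...,2]-.024)<.003)&(np.hypot(P[...,0]-.444,P[...,1]+.196)<.03);Q=P[m][:,:2].astype(np.float32);print("collar",len(Q),cv2.minEnclosingCircle(Q))
m=(abs(P[...,2]-.012)<.003)&(np.hypot(P[...,0]-.444,P[...,1]+.196)<.04);Q=P[m][:,:2].astype(np.float32);print("foot",len(Q),cv2.minEnclosingCircle(Q))
```

```text
[ 0.4447 -0.1964  0.1154]
[302 242  27  26 549] ((314.8374938964844, 254.7575225830078), (24.959741592407227, 26.21068572998047), 89.69702911376953)
[ 0.4446 -0.1951  0.109 ]
[ 0.4444 -0.1972  0.1025]
depth washer z 0.11008521617339954 0.11019484865058557
246 [(439, -189, 110), (437, -217, 12), (441, -217, 12), (444, -217, 12), (448, -217, 14), (450, -190, 110)]
249 [(439, -191, 109), (437, -220, 12), (441, -220, 13), (444, -220, 13), (448, -220, 13), (452, -224, 1)]
252 [(432, -226, 0), (436, -226, 0), (440, -226, 0), (444, -226, 1), (448, -226, 1), (451, -227, 0)]
255 [(432, -228, 1), (436, -229, 0), (440, -229, 1), (444, -229, 1), (447, -229, 1), (451, -230, 1)]
258 [(438, -197, 106), (436, -232, 0), (440, -232, 1), (443, -232, 2), (447, -232, 1), (451, -233, 1)]
261 [(438, -198, 109), (436, -235, 1), (439, -235, 0), (443, -235, 0), (447, -235, 2), (449, -200, 108)]
264 [(438, -200, 109), (440, -200, 109), (443, -201, 106), (445, -201, 107), (447, -201, 107), (449, -200, 110)]
42 218.71428571428572 219.95238095238096 [ 0.4433 -0.1952  0.064 ]
[ 0.4462 -0.1977  0.0456]
collar 270 ((0.44321444630622864, -0.1953672170639038), 0.014010017737746239)
foot 836 ((0.4432663321495056, -0.19541828334331512), 0.027036624029278755)
```

Both wrist looks agree: the pin is at (0.4433, −0.1954) and the held washer's hole at (0.4446, −0.1951), level. I'll shift 1.2 mm and lower past the taper.

```bash
python3 -m inch '-1 -.0004 -.0012 0 0 0 0;-1 -.002 0 .0118 0 0 0;-1 -.002 0 .0118 0 0 0;-1 -.0012 0 .0069 0 0 0;-1 -.0007 0 .0039 0 0 0;-1 0 0 0 0 0 0;-1 -.0003 0 .002 0 0 0;-1 -.0003 0 .002 0 0 0;-1 -.0003 0 .002 0 0 0;-1 -.0003 0 .002 0 0 0;-1 0 0 0 0 0 0'
python3 - <<'E'
from h import *
for i in range(1):
    t,R,s=tip();print(s["tool_pos"].round(4),s["contact_force"].round(2),s["moment"].round(3))
cm=camera_model("side");a=snapshot("side")[0]
for v in range(188,214): print(v,a[v,338:363].astype(int).mean(-1).astype(int).tolist())
E
```

```text
clock: 26.82
tool_pos: [0.4426, -0.1971, 0.0716]
eef_rot: [0.727, 0.681, 0.062, -0.058]
contact_force: [-0.2, -0.2, -0.5]
opening: 0.444
finger_force: 20.0
[ 0.4426 -0.1971  0.0716] [-0.19 -0.22 -0.47] [-0.187 -0.041  0.005]
188 [59, 38, 21, 20, 27, 19, 49, 113, 129, 126, 93, 68, 69, 70, 71, 71, 66, 69, 71, 50, 30, 27, 22, 21, 19]
189 [56, 39, 27, 23, 23, 17, 36, 81, 89, 88, 75, 66, 68, 69, 68, 70, 68, 71, 71, 51, 31, 29, 24, 18, 21]
190 [60, 40, 27, 28, 26, 22, 35, 61, 71, 67, 67, 67, 68, 70, 70, 68, 68, 70, 71, 54, 31, 29, 25, 19, 27]
191 [89, 47, 30, 29, 25, 17, 46, 87, 115, 110, 92, 85, 86, 88, 85, 74, 66, 67, 67, 48, 29, 30, 24, 20, 33]
192 [98, 50, 26, 30, 22, 25, 84, 133, 153, 150, 146, 144, 146, 146, 145, 110, 85, 78, 64, 43, 29, 30, 28, 25, 46]
193 [97, 50, 28, 28, 18, 42, 126, 157, 160, 158, 155, 152, 159, 161, 160, 151, 143, 144, 96, 38, 24, 31, 29, 26, 55]
194 [100, 52, 31, 26, 21, 61, 141, 160, 158, 146, 124, 123, 129, 130, 147, 161, 163, 162, 108, 42, 26, 27, 29, 32, 61]
195 [79, 58, 36, 27, 29, 84, 145, 160, 156, 132, 114, 135, 142, 116, 132, 153, 160, 161, 104, 35, 26
[... 1348 characters left out ...]
67, 70, 71, 69, 71]
208 [124, 115, 87, 70, 72, 71, 78, 93, 113, 123, 130, 129, 130, 125, 111, 76, 59, 66, 69, 70, 68, 69, 69, 69, 102]
209 [121, 110, 77, 67, 74, 72, 74, 88, 103, 108, 115, 112, 111, 103, 87, 71, 70, 73, 73, 66, 70, 70, 70, 72, 110]
210 [123, 109, 71, 61, 71, 74, 71, 78, 89, 101, 110, 109, 111, 96, 78, 74, 71, 74, 71, 62, 99, 92, 104, 115, 121]
211 [125, 123, 81, 50, 65, 75, 73, 71, 74, 79, 84, 83, 85, 80, 73, 73, 73, 73, 63, 61, 109, 118, 124, 129, 128]
212 [124, 127, 98, 59, 51, 65, 72, 73, 73, 72, 74, 72, 73, 72, 72, 75, 72, 63, 50, 82, 117, 124, 126, 126, 126]
213 [125, 128, 119, 82, 49, 51, 53, 64, 75, 71, 71, 74, 70, 72, 72, 69, 55, 40, 51, 105, 128, 126, 125, 125, 127]
```

The pin tip shows inside the hole (side px 349–350, rows 195–196) with no contact force. I'll lower it to just above the collar.

```bash
python3 -m inch '-1 -.0005 0 .003 0 0 0;-1 -.0005 0 .003 0 0 0;-1 -.0005 0 .003 0 0 0;-1 -.0005 0 .003 0 0 0;-1 -.0005 0 .003 0 0 0;-1 -.0005 0 .003 0 0 0;-1 -.0005 0 .003 0 0 0;-1 -.0005 0 .003 0 0 0;-1 -.0005 0 .003 0 0 0;-1 -.0005 0 .003 0 0 0;-1 -.0003 0 .002 0 0 0;-1 0 0 0 0 0 0;-1 0 0 0 0 0 0'
python3 -c "
from h import *
s=get_state();print(s['tool_pos'],s['contact_force'],s['moment'])"
```

```text
clock: 27.95
tool_pos: [0.4426, -0.1968, 0.0393]
eef_rot: [0.727, 0.681, 0.062, -0.058]
contact_force: [0.1, 0.4, -0.0]
opening: 0.437
finger_force: 20.0
[ 0.44260775 -0.19683506  0.03926481] [ 0.11741111  0.39127285 -0.03961628] [-0.24384389 -0.04776126 -0.04381701]
```

```bash
python3 -m inch '-1 -.0001 0 .0007 0 0 0;-1 -.0001 0 .0007 0 0 0;-1 0 0 0 0 0 0;-1 0 0 0 0 0 0'
python3 -m inch '-1 -.0001 0 .0005 0 0 0;-1 0 0 0 0 0 0;-1 0 0 0 0 0 0'
```

```text
clock: 28.28
tool_pos: [0.4427, -0.1969, 0.038]
eef_rot: [0.727, 0.681, 0.062, -0.058]
contact_force: [0.8, 0.3, -1.2]
opening: 0.439
finger_force: 20.0
clock: 28.53
tool_pos: [0.4427, -0.1969, 0.0374]
eef_rot: [0.727, 0.681, 0.062, -0.058]
contact_force: [0.8, 0.5, -0.6]
opening: 0.441
finger_force: 20.0
```

```bash
python3 -m inch '-.08 0 0 0 0 0 0;-.05 0 0 0 0 0 0;0 0 0 0 0 0 0;0 0 0 0 0 0 0;.1 0 0 0 0 0 0;.2 0 0 0 0 0 0;.3 0 0 0 0 0 0;.3 0 0 0 0 0 0;.3 .0008 0 -.005 0 0 0;.3 .0017 0 -.01 0 0 0;.3 .0034 0 -.02 0 0 0;.3 .005 0 -.03 0 0 0;.3 .006 0 -.035 0 0 0;.3 .006 0 -.035 0 0 0;.3 -.035 0 -.006 0 0 0;.3 -.035 0 -.006 0 0 0;.3 0 0 0 0 0 0;.3 0 0 0 0 0 0'
python3 - <<'E'
from h import *
np.set_printoptions(precision=4,suppress=True)
print(get_state()["tool_pos"])
cm=camera_model("wrist");p,d=snapshot("wrist");P=cloud(cm,d);cv2.imwrite("pics/w9.png",p[...,::-1])
m=(P[...,2]>.022)&(P[...,2]<.04)&(np.hypot(P[...,0]-.444,P[...,1]+.196)<.03);Q=P[m];print("washer",m.sum(),np.median(Q,0),cv2.minEnclosingCircle(Q[:,:2].astype(np.float32)))
q=Q[abs(Q[:,2]-.031)<.005];A=np.c_[q[:,:2]-[.4433,-.1954],np.ones(len(q))];print("plane",np.linalg.lstsq(A,q[:,2],rcond=None)[0])
m=(P[...,2]>.045)&(P[...,2]<.075)&(np.hypot(P[...,0]-.444,P[...,1]+.196)<.03);print("pin",m.sum(),P[m].mean(0),P[m].max(0))
m=(abs(P[...,2]-.012)<.003)&(np.hypot(P[...,0]-.444,P[...,1]+.196)<.04);print("foot",m.sum(),cv2.minEnclosingCircle(P[m][:,:2].astype(np.float32)))
cs=camera_model("scene");b,d=snapshot("scene");P=cloud(cs,d);m=(P[...,2]>.018)&(P[...,2]<.04)&(P[...,1]<-.32)&(P[...,1]>-.42)&(P[...,0]>.35)&(P[...,0]<.76);print("hook",m.sum(),P[m].min(0),P[m].max(0))
k=m&(P[...,0]>.58);A=np.c_[P[k][:,0],np.ones(k.sum())];print("rod z slope",np.linalg.lstsq(A,P[k][:,2],rcond=None)[0])
E
```

```text
clock: 30.03
tool_pos: [0.4372, -0.2704, 0.175]
eef_rot: [0.729, 0.679, 0.062, -0.057]
contact_force: [-0.1, 0.8, 1.0]
opening: 0.652
finger_force: 0.0
[ 0.4372 -0.2704  0.175 ]
washer 1090 [ 0.4423 -0.1965  0.0319] ((0.4422908127307892, -0.19550645351409912), 0.020028650760650635)
plane [0.0043 0.0006 0.0319]
pin 119 [ 0.4421 -0.1962  0.0629] [ 0.4472 -0.1911  0.0662]
foot 753 ((0.4423563480377197, -0.19536259770393372), 0.026958201080560684)
hook 502 [ 0.3503 -0.3855  0.0182] [ 0.7366 -0.3201  0.0362]
rod z slope [-0.0099  0.0361]
```

The washer is flat on the collar: its top is at z ≈ 0.031, level, and concentric with the foot. The spindle is standing, the rod lies flat on the table, and the gripper is clear. Handing in.

```bash
python3 -c "
from plant import r
print(r.finish_job())"
```

```text
the job is handed in; nothing more can be done
None
```

The washer is flat on the spindle's collar with the spindle still standing, the hooked rod lies flat on the table clear of the cutter, and the job was handed in at about 30 s of the 72 s allowed; no verdict was returned.

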